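# Press the ajar tip-box lids shut

## Robot

A 6-joint arm with a two-finger parallel gripper is mounted at the origin on a cart in front of the work surface, level with it; the furniture and walls round the work are solid. World frame = base frame: x ahead of the robot, y to its left, z up, the work surface at z = 0. Lengths are in m, angles in rad, forces in N, time in s.
With the tool pointing down it reaches from about 0.275 to 0.725 m from the base axis. Payload 5.6 kg.
Tool frame: the origin (TCP) lies on the centre line of the jaws, within the pads' length; the fingertips stand 14 mm ahead of it and the grasp point (between the pads) lies 5 mm behind it; z points along the fingers, y is the direction in which the jaws open and shut (so a half turn about z gives the same grasp; the last joint's range is limited). The gripper opens to 85 mm and grips with 20 to 120 N. Pads are 22 mm wide; open, the fingers measure 114 mm over their backs; the gripper's body (76 mm by 85 mm) begins 54 mm behind the grasp point. The pads swing forward as they close: fully open they stand 13 mm farther back than shut.
Start: joints at [1.471, 0.255, 0.108, 0, -1.424, -0.285], TCP at [0.206, 0.51, 0.218] pointing down, gripper open.
Joint ranges: [-2.95, 2.95], [-1.21, 1.97], [-1.09, 1.5], [-2.87, 1.71], [-2.94, -0.07], [-3.05, 3.05]. Speed limits (rad/s): [2.57, 2.57, 3.14, 3.14, 3.14, 3.14].

## Interface

Orientations are given as a unit quaternion [w, x, y, z].
In Python, from workcell import telemetry, imaging, sign_off gives the robot as it stands. The module is installed in compiled form; this text tells all that it offers.
- The arm moves only by the tool apply_moves, never from a script. Its argument "commands" is a list of rows, each an object of numbers: "jaw": the opening, from 0 (shut) to 1 (fully open); "tx", "ty", "tz": the shift along the tool's x, y, z in mm; "ax", "ay", "az": the turn, a rotation vector about the tool's x, y, z in rad. In form: [{"jaw": .., "tx": .., "ty": .., "tz": .., "ax": .., "ay": .., "az": ..}, ...]. A call has 1 to 12 rows; each row shifts and turns the commanded pose from where the row before left it, along the tool's axes as they then stand; what a row does not reach is not made up. A row lasts 1/12 s, in which the tool goes at most 41.7 mm and 7.16 degrees, less where a joint would pass 70% of its speed; a pose out of reach is approached as far as the arm can. A call is refused whole if a number of a shift passes 41.7 or a number of a turn 0.125, either way. A call with a gripper value outside its range is refused whole. The fingers move at their own pace and stop on an object; "grip_force" is the grip in N (left out, the last holds). Time passes only in rows, so rows that do not move let the fingers close. It gives the time, the measured TCP pose, the force and the opening at its end, in the units of the state.
- telemetry.get_obs(): the state, without advancing time (a new reading comes with each control period).
- imaging.read_camera(name): name is "scene" or "top" or "wrist"; returns a dict with "frame" (420x560x3 uint8, red, green, blue), "range_z" (420x560 float32, m along the optical axis (not along the pixel's ray), 0 where there is no reading), "vertical_fov" (degrees; the focal length in pixels is half the picture's height over the tangent of half this angle, whatever the lens; pixels are square), "cx", "cy" (the principal point, pixels), "cam_to_world" (4x4, takes a point from camera to world coordinates). Camera axes: x right, y down, z forward; pixel columns grow to the right and rows downward; lengths in m; the calibration is good to about 2 mm. A picture is of the moment at which its call begins.
- sign_off(): hands the job in, once; it reports no verdict.
Trained networks look in a picture, given as the dict that the camera call returned (one of the last four; its "shot" number tells which), for a name from the list of things; names that differ only in an ending like _2 or _b are one class to them, and where a whole thing is asked for, a point or a joint stands for the part that bears it (a point fixed in the world has none). Each returns a list of dicts, best first, with "conf" (0 to 1); they miss things now and then, are a little off and sometimes report something else, mostly with a low value. They report only what shows in the picture. A call takes as long as a camera call.
- imaging.boxes_of(target, picture): "centre" ([column, row] in pixels, amid what is visible of it).
- imaging.pinpoint(target, picture): "centre" ([column, row] in pixels: a listed point, or the origin of a listed thing).
The state is a dict: "time_s": time; "joint_positions": joint angles; "qvel": joint speeds; "joint_torque": joint torques, N m; "position": TCP position; "ee_rot": TCP orientation; "ft_force": force on the tool from outside, world axes, zero at the start; "wrist_torque": the same for the moment, N m; "gripper_width": finger opening in m.
Only numpy, scipy, OpenCV 4.12 (cv2) and the standard library are available. Lean on these libraries where they do the work, as an engineer would, in place of code of your own. Each camera call takes 0.05 s, during which the arm holds its last target.

## Task

Three pipette-tip boxes stand in the middle of the bench: an orange, a cyan and a blue one. The lids of the orange and the cyan box were left ajar: press each of them down from above until it is fully home and flush all round. The blue box is already shut; leave it as it is, and do not shove the boxes about (the other cyan box far back by the wall is not meant).

Things in the scene. Friction and masses are not known exactly. Their poses are not given: they have to be found in the camera images.
- orange_lid_press (a point): Point on the flat lid top of the orange tip box (orange base and lid), on its centre line, 20 mm behind the front edge. z: square to the lid top; -x: to the front edge (robot side); y: along its width. Shut, it is 77 mm above the worktop; at the start 12 to 22 mm higher, lid tilted 0.2 to 0.4 rad. Box 82 deep, 118 wide, 77 mm high when shut, 0.4 kg, loose.
- cyan_lid_press (a point): The same point and axes on the cyan tip box (light blue-green lid, dark blue base; same size), also ajar by 0.2 to 0.4 rad. Lids are hinged at the back edge, 62 mm behind this point and 47 mm above the worktop. Hinges are stiff: a lid stays where left; 2 to 4 N straight down where this point is found swings it shut against a hard stop; the point moves up to 17 mm forward.
- blue_lid_press (a point): The same point and axes on the third tip box (dark blue base and lid; same size), which is fully shut from the start: point 77 mm above the worktop.

How it is judged:
By the outcome, as a careful person would: the job done as asked, in the order asked, and still so for the second after the job is handed in, with the robot touching nothing.
It also fails if it takes over 32 s, if anything falls off the work surface, if the arm or the gripper's body presses on something with over 40 N, if the wrist force passes 120 N, or if a joint passes its speed limit or range.

## Working session

There is one attempt and no reset: what is moved stays moved. The work goes in short steps, Python scripts to look and compute and a tool call to move; the robot and the scene stay as the last step left them, time stands still between calls to the robot, and variables do not carry over. Pictures are saved under pics/ and viewed, and the job is handed in when it is done.

Besides the shell and the picture viewer there is one more tool, called after "Request:" as name(argument=value, ...) on one line, values as JSON. apply_moves: Moves the arm, as the interface text tells. Its arguments: {"type":"object","properties":{"commands":{"type":"array","items":{"type":"object","properties":{"jaw":{"type":"number"},"tx":{"type":"number"},"ty":{"type":"number"},"tz":{"type":"number"},"ax":{"type":"number"},"ay":{"type":"number"},"az":{"type":"number"}}}},"grip_force":{"type":"number"}},"required":["commands"]}

```bash
mkdir -p pics
cat > h.py <<'E'
import numpy as np,cv2
from workcell import telemetry, imaging
def K(p):
    f=p["frame"].shape[0]/2/np.tan(np.radians(p["vertical_fov"])/2); return f
def px(p,c,r,z=None):
    f=K(p)
    if z is None:
        w=p["range_z"][int(r)-2:int(r)+3,int(c)-2:int(c)+3]; w=w[w>0]; z=np.median(w)
    v=np.array([(c-p["cx"])/f*z,(r-p["cy"])/f*z,z,1]); return (np.array(p["cam_to_world"])@v)[:3]
def cloud(p):
    f=K(p);z=p["range_z"];h,w=z.shape
    u,v=np.meshgrid(np.arange(w),np.arange(h))
    P=np.stack([(u-p["cx"])/f*z,(v-p["cy"])/f*z,z,np.ones_like(z)],-1)@np.array(p["cam_to_world"]).T
    return P[...,:3]
def save(p,n): cv2.imwrite(f"pics/{n}.png",p["frame"][...,::-1])
E
python3 - <<'E'
from h import *
np.set_printoptions(precision=4,suppress=True)
for n in("scene","top"):
    p=imaging.read_camera(n);save(p,n+"1")
    for t in("orange_lid_press","cyan_lid_press","blue_lid_press"):
        for d in imaging.pinpoint(t,p)[:3]:
            c=d["centre"]; print(n,t,round(d["conf"],2),np.round(c,1),px(p,*c))
o=telemetry.get_obs();print(o)
E
```

```text
scene orange_lid_press 0.55 [223.4 177. ] [0.5237 0.2046 0.0969]
scene cyan_lid_press 0.84 [363.6 265.2] [ 0.4904 -0.2127  0.0926]
scene blue_lid_press 0.56 [266.3 224.7] [0.4772 0.0135 0.0761]
top cyan_lid_press 0.75 [393.5 230.6] [ 0.4816 -0.2304  0.0939]
top blue_lid_press 0.63 [281.3 235.5] [0.4766 0.0087 0.076 ]
{'time_s': 0.4, 'joint_positions': array([ 1.4706,  0.2552,  0.1081, -0.0001, -1.4239, -0.2846]), 'qvel': array([-0.0001, -0.0014,  0.0018,  0.0023,  0.0005,  0.0001]), 'joint_torque': array([  0.0009, -38.593 ,  23.7777,   5.3616,  -0.0019,   0.    ]), 'position': array([0.2064, 0.5097, 0.2175]), 'ee_rot': array([ 0.0001,  0.9815, -0.1912, -0.    ]), 'ft_force': array([ 0.6096, -0.0423, -0.4332]), 'wrist_torque': array([-0.034 ,  0.0061, -0.012 ]), 'gripper_width': 0.08522135939453458}
```

View pics/scene1.png

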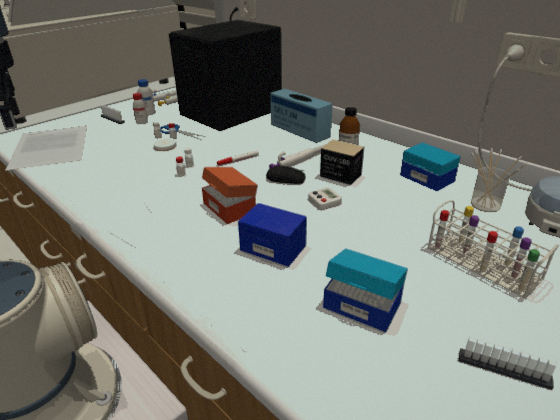

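View pics/top1.png

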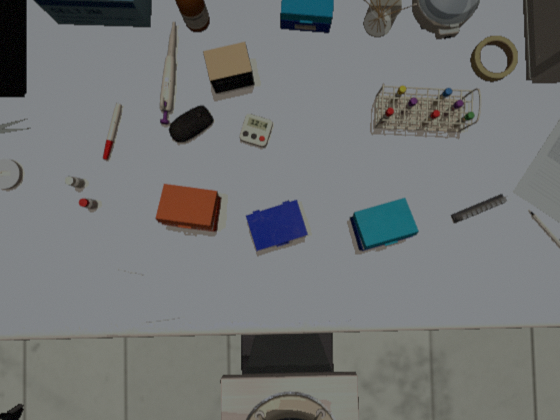

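Run:
```python
from h import *
np.set_printoptions(precision=4,suppress=True)
for n in("top","scene"):
  p=imaging.read_camera(n);P=cloud(p);hsv=cv2.cvtColor(p["frame"],cv2.COLOR_RGB2HSV);H=hsv[...,0].astype(int)
  for name,(a,b),c in(("orange",(0,15),(.5237,.2046)),("cyan",(85,105),(.4904,-.2127)),("blue",(110,130),(.477,.01))):
    d=np.hypot(P[...,0]-c[0]-.02,P[...,1]-c[1])
    m=(H>=a)&(H<=b)&(hsv[...,1]>120)&(d<.11)&(P[...,2]>.06)
    if m.sum()<50: print(n,name,m.sum());continue
    Q=P[m]; 
    # ransac plane
    rng=np.random.default_rng(0);best=None
    for _ in range(400):
        s=Q[rng.choice(len(Q),3,False)];nn=np.cross(s[1]-s[0],s[2]-s[0]);l=np.linalg.norm(nn)
        if l<1e-7: continue
        nn/=l
        if abs(nn[2])<.8: continue
        i=abs((Q-s[0])@nn)<.0015
        if best is None or i.sum()>best.sum(): best=i
    I=Q[best];ce=I.mean(0);nn=np.linalg.svd(I-ce,full_matrices=False)[2][2];nn*=np.sign(nn[2])
    # minAreaRect in plane coordinates
    ex=np.array([1,0,0])-nn*nn[0];ex/=np.linalg.norm(ex);ey=np.cross(nn,ex)
    uv=np.c_[(I-ce)@ex,(I-ce)@ey].astype(np.float32)
    r=cv2.minAreaRect(uv*1000);bx=cv2.boxPoints(r)/1000
    C=ce+bx[:,:1]*ex+bx[:,1:]*ey
    cen=C.mean(0)
    # depth axis= short one, pointing +x
    e0=C[1]-C[0];e1=C[2]-C[1]
    sh=e0 if np.linalg.norm(e0)<np.linalg.norm(e1) else e1
    L=np.linalg.norm(sh);sh=sh/L; sh*=np.sign(sh[0])
    print(n,name,m.sum(),best.sum(),"n",nn,"tilt",np.arccos(nn[2]),"size",r[1],"yaw",np.arctan2(sh[1],sh[0]))
    print("  cen",cen,"press pt",cen-sh*(.021),"fromfront",cen-sh*(L/2-.02))
    print(C)
```

```text
top orange 2219 1365 n [ 0.2916 -0.0445  0.9555] tilt 0.2994247560237153 size (116.9053955078125, 82.14067077636719) yaw -0.1575723415347396
  cen [0.5476 0.2103 0.0874] press pt [0.5278 0.2135 0.0936] fromfront [0.5277 0.2135 0.0936]
[[0.4997 0.1588 0.0996]
 [0.5772 0.1464 0.0754]
 [0.5955 0.2619 0.0752]
 [0.518  0.2742 0.0994]]
top cyan 2165 1291 n [0.2992 0.0779 0.951 ] tilt 0.3142946076680913 size (80.50897979736328, 116.80264282226562) yaw 0.25533597319209245
  cen [ 0.5012 -0.2153  0.0877] press pt [ 0.4818 -0.2204  0.0941] fromfront [ 0.4825 -0.2202  0.0939]
[[ 0.4494 -0.1685  0.1001]
 [ 0.4789 -0.2815  0.1001]
 [ 0.553  -0.2622  0.0752]
 [ 0.5235 -0.1491  0.0752]]
top blue 1930 1256 n [0.0024 0.0021 1.    ] tilt 0.003245529808678182 size (79.96133422851562, 114.40580749511719) yaw 0.2906193331485472
  cen [0.4993 0.0191 0.0762] press pt [0.4792 0.0131 0.0763] fromfront [0.4802 0.0134 0.0762]
[[ 0.4446  0.0625  0.0762]
 [ 0.4774 -0.0471  0.0764]
 [ 0.554  -0.0242  0.0761]
 [ 0.5212  0.0854  0.076 ]]
scene orange 1111 489 n [ 0.2953 -0.0451  0.9543] tilt 0.3033650719627993 size
[... 251 characters left out ...]
014]]
scene cyan 2389 1209 n [0.2857 0.0721 0.9556] tilt 0.2990770308338781 size (80.2757339477539, 116.42935943603516) yaw 0.24459532826283947
  cen [ 0.5014 -0.2149  0.0891] press pt [ 0.4819 -0.2198  0.0953] fromfront [ 0.4827 -0.2196  0.095 ]
[[ 0.4501 -0.1677  0.1009]
 [ 0.4783 -0.2807  0.1009]
 [ 0.5527 -0.2621  0.0773]
 [ 0.5245 -0.1491  0.0772]]
scene blue 1648 1108 n [ 0.0001 -0.003   1.    ] tilt 0.002995610007848543 size (79.9786605834961, 116.75402069091797) yaw 0.2804925448316591
  cen [0.4989 0.0193 0.0776] press pt [0.4787 0.0135 0.0776] fromfront [0.4797 0.0138 0.0776]
[[ 0.4443  0.0643  0.0777]
 [ 0.4766 -0.0479  0.0774]
 [ 0.5535 -0.0257  0.0775]
 [ 0.5212  0.0865  0.0778]]
```

```bash
cat >> h.py <<'E'
from scipy.spatial.transform import Rotation as R
def delta(tgt,yaw=None):
    o=telemetry.get_obs();q=o["ee_rot"];r=R.from_quat([q[1],q[2],q[3],q[0]]).as_matrix()
    y0=np.arctan2(r[1,0],r[0,0]); out={}
    if yaw is not None:
        az=-(yaw-y0); out["az"]=az; r=r@R.from_rotvec([0,0,az]).as_matrix()
    out["shift_after_turn_mm"]=r.T@(np.array(tgt)-o["position"])*1000
    print(o["time_s"],o["position"],"F",o["ft_force"],"yaw",y0,"zax",r[:,2],out)
E
python3 -c "
from h import *
np.set_printoptions(precision=4,suppress=True)
delta([.528,.213,.135],-.157)"
```

```text
0.5 [0.2064 0.5098 0.2175] F [ 0.3312 -0.6954  0.3664] yaw -0.38477356739781626 zax [-0.0001 -0.0001 -1.    ] {'az': np.float64(-0.22777356739781626), 'shift_after_turn_mm': array([364.0474, 242.8296,  82.5509])}
```

Request:
apply_moves(commands=[{"jaw": 0, "az": -0.114}, {"jaw": 0, "az": -0.114}, {"jaw": 0, "tx": 33, "ty": 22}, {"jaw": 0, "tx": 33, "ty": 22}, {"jaw": 0, "tx": 33, "ty": 22}, {"jaw": 0, "tx": 33, "ty": 22}, {"jaw": 0, "tx": 33, "ty": 22}, {"jaw": 0, "tx": 33, "ty": 22}, {"jaw": 0, "tx": 33, "ty": 22}, {"jaw": 0, "tx": 33, "ty": 22}, {"jaw": 0, "tx": 33, "ty": 22}, {"jaw": 0, "tx": 33, "ty": 22}])

```text
$.commands[0]: bad value
```

Request:
apply_moves(commands=[{"jaw": 0, "tx": 17, "ty": 11, "tz": 20}, {"jaw": 0, "tx": 17, "ty": 11, "tz": 20}, {"jaw": 0, "tz": 20}, {"jaw": 0, "tz": 15}, {"jaw": 0}, {"jaw": 0}])

```text
$.commands[0]: bad value
```

```bash
python3 -c "
from h import *
np.set_printoptions(precision=4,suppress=True)
delta([.528,.213,.110],-.157)
p=imaging.read_camera('scene');save(p,'s2')"
```

```text
0.5 [0.2064 0.5098 0.2175] F [ 0.3312 -0.6954  0.3664] yaw -0.38477356739781626 zax [-0.0001 -0.0001 -1.    ] {'az': np.float64(-0.22777356739781626), 'shift_after_turn_mm': array([364.0484, 242.8275, 107.5509])}
```

View pics/s2.png

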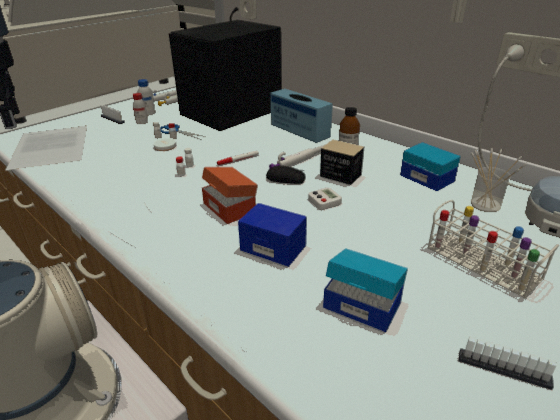

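Request:
apply_moves(commands=[{"jaw": 0, "tx": 0, "ty": 0, "tz": 0, "ax": 0, "ay": 0, "az": -0.114}, {"jaw": 0, "tx": 0, "ty": 0, "tz": 0, "ax": 0, "ay": 0, "az": -0.114}, {"jaw": 0, "tx": 33, "ty": 22, "tz": 0, "ax": 0, "ay": 0, "az": 0}, {"jaw": 0, "tx": 33, "ty": 22, "tz": 0, "ax": 0, "ay": 0, "az": 0}, {"jaw": 0, "tx": 33, "ty": 22, "tz": 0, "ax": 0, "ay": 0, "az": 0}, {"jaw": 0, "tx": 33, "ty": 22, "tz": 0, "ax": 0, "ay": 0, "az": 0}, {"jaw": 0, "tx": 33, "ty": 22, "tz": 0, "ax": 0, "ay": 0, "az": 0}, {"jaw": 0, "tx": 33, "ty": 22, "tz": 0, "ax": 0, "ay": 0, "az": 0}, {"jaw": 0, "tx": 33, "ty": 22, "tz": 0, "ax": 0, "ay": 0, "az": 0}, {"jaw": 0, "tx": 33, "ty": 22, "tz": 0, "ax": 0, "ay": 0, "az": 0}, {"jaw": 0, "tx": 33, "ty": 22, "tz": 0, "ax": 0, "ay": 0, "az": 0}, {"jaw": 0, "tx": 33, "ty": 22, "tz": 0, "ax": 0, "ay": 0, "az": 0}])

```text
time_s: 1.55
position: [0.4992, 0.2394, 0.2178]
ee_rot: [-0.0, 0.997, -0.078, 0.0]
ft_force: [0.8, 1.2, 0.2]
gripper_width: -0.0001
```

Request:
apply_moves(commands=[{"jaw": 0, "tx": 17, "ty": 11, "tz": 20, "ax": 0, "ay": 0, "az": 0}, {"jaw": 0, "tx": 17, "ty": 11, "tz": 20, "ax": 0, "ay": 0, "az": 0}, {"jaw": 0, "tx": 0, "ty": 0, "tz": 20, "ax": 0, "ay": 0, "az": 0}, {"jaw": 0, "tx": 0, "ty": 0, "tz": 15, "ax": 0, "ay": 0, "az": 0}, {"jaw": 0, "tx": 0, "ty": 0, "tz": 0, "ax": 0, "ay": 0, "az": 0}, {"jaw": 0, "tx": 0, "ty": 0, "tz": 0, "ax": 0, "ay": 0, "az": 0}])

```text
time_s: 2.05
position: [0.528, 0.2135, 0.1423]
ee_rot: [0.001, 0.997, -0.078, -0.0]
ft_force: [0.3, -0.0, 0.9]
gripper_width: 0.0
```

```bash
python3 -c "
from h import *
np.set_printoptions(precision=4,suppress=True)
delta([.528,.213,.116],-.157)
p=imaging.read_camera('scene');save(p,'s3')"
```

```text
2.05 [0.528  0.2135 0.1423] F [ 0.3466 -0.0095  0.8536] yaw -0.15679170093383232 zax [-0.001  -0.0013 -1.    ] {'az': np.float64(0.00020829906616767757), 'shift_after_turn_mm': array([ 0.1156,  0.4929, 26.3493])}
```

View pics/s3.png

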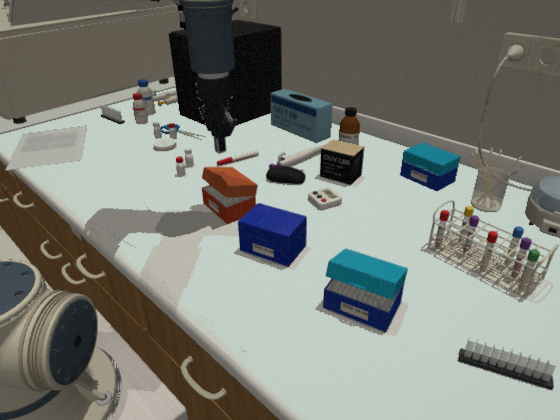

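Request:
apply_moves(commands=[{"jaw": 0, "tx": 0, "ty": 0, "tz": 12, "ax": 0, "ay": 0, "az": 0}, {"jaw": 0, "tx": 0, "ty": 0, "tz": 8, "ax": 0, "ay": 0, "az": 0}, {"jaw": 0, "tx": 0, "ty": 0, "tz": 5, "ax": 0, "ay": 0, "az": 0}, {"jaw": 0, "tx": 0, "ty": 0, "tz": 3, "ax": 0, "ay": 0, "az": 0}, {"jaw": 0, "tx": 0, "ty": 0, "tz": 2, "ax": 0, "ay": 0, "az": 0}, {"jaw": 0, "tx": -1, "ty": 0, "tz": 2, "ax": 0, "ay": 0, "az": 0}])

```text
time_s: 2.6
position: [0.5275, 0.2143, 0.1108]
ee_rot: [-0.0, 0.997, -0.078, 0.0]
ft_force: [-0.1, 0.9, 0.8]
gripper_width: 0.0001
```

Request:
apply_moves(commands=[{"jaw": 0, "tx": -1, "ty": 0, "tz": 2, "ax": 0, "ay": 0, "az": 0}, {"jaw": 0, "tx": -1.5, "ty": 0, "tz": 2, "ax": 0, "ay": 0, "az": 0}, {"jaw": 0, "tx": -1.5, "ty": 0, "tz": 2, "ax": 0, "ay": 0, "az": 0}, {"jaw": 0, "tx": -1.5, "ty": 0, "tz": 2, "ax": 0, "ay": 0, "az": 0}])

```text
time_s: 2.93
position: [0.5216, 0.215, 0.1025]
ee_rot: [-0.0, 0.997, -0.078, 0.0]
ft_force: [0.6, -0.3, 0.1]
gripper_width: -0.0002
```

```bash
python3 -c "
from h import *
np.set_printoptions(precision=4,suppress=True)
delta([.528,.213,.116],-.157)
p=imaging.read_camera('scene');save(p,'s4');cv2.imwrite('pics/s4c.png',cv2.resize(p['frame'][100:240,150:350,::-1],None,fx=4,fy=4))"
```

```text
2.9333 [0.5216 0.215  0.1025] F [ 0.6316 -0.3254  0.1482] yaw -0.15676850788268482 zax [ 0.0002  0.0001 -1.    ] {'az': np.float64(0.00023149211731518515), 'shift_after_turn_mm': array([  6.5988,   0.9704, -13.4747])}
```

View pics/s4c.png

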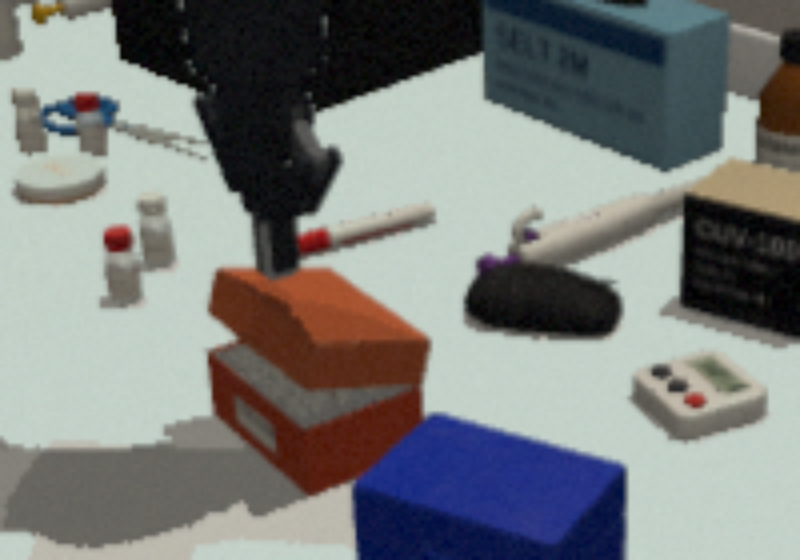

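```bash
python3 -c "
from h import *
np.set_printoptions(precision=4,suppress=True)
for n in('scene','top'):
  p=imaging.read_camera(n);P=cloud(p);g=p['frame'].max(2)
  if n=='top': save(p,'t4')
  m=(g<70)&(np.hypot(P[...,0]-.52,P[...,1]-.214)<.05)&(P[...,2]>.03)
  Q=P[m];i=np.argsort(Q[:,2])[:12];print(n,m.sum());print(Q[i]);print(np.argwhere(m)[i][:4])
  for d in imaging.pinpoint('orange_lid_press',p)[:3]:
    c=d['centre']; print(n,round(d['conf'],2),np.round(c,1),px(p,*c))
p=imaging.read_camera('wrist');save(p,'w4')
"
```

```text
scene 4742
[[0.5296 0.2104 0.1187]
 [0.5206 0.2102 0.1195]
 [0.5208 0.2066 0.1207]
 [0.514  0.2088 0.1225]
 [0.5229 0.2054 0.1229]
 [0.5117 0.2169 0.1231]
 [0.5133 0.204  0.1244]
 [0.5141 0.2086 0.1251]
 [0.5107 0.2189 0.1253]
 [0.5168 0.2046 0.1254]
 [0.5119 0.2167 0.1256]
 [0.5142 0.2049 0.1263]]
[[167 223]
 [168 220]
 [168 221]
 [168 218]]
top 7062
[[0.4981 0.2089 0.0311]
 [0.4977 0.1974 0.0429]
 [0.4951 0.1839 0.0434]
 [0.4979 0.2081 0.0453]
 [0.4951 0.1813 0.0453]
 [0.4978 0.2014 0.0454]
 [0.495  0.1789 0.0463]
 [0.4971 0.1896 0.0707]
 [0.5021 0.2171 0.0735]
 [0.497  0.1868 0.0737]
 [0.4995 0.1997 0.0743]
 [0.4996 0.2061 0.0744]]
[[228 193]
 [228 197]
 [229 203]
 [228 192]]
top 0.66 [181.6 211.3] [0.52   0.1677 0.3092]
```

View pics/w4.png

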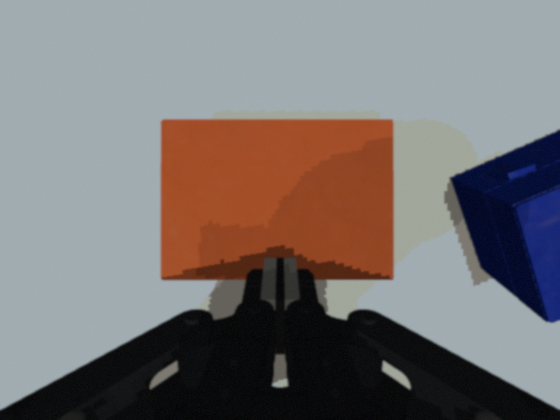

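```bash
cat >> h.py <<'E'
def lid(p,name):
    (a,b),c={"orange":((0,15),(.5237,.2046)),"cyan":((85,105),(.4904,-.2127)),"blue":((110,130),(.477,.01))}[name]
    P=cloud(p);hsv=cv2.cvtColor(p["frame"],cv2.COLOR_RGB2HSV);H=hsv[...,0].astype(int)
    d=np.hypot(P[...,0]-c[0]-.02,P[...,1]-c[1])
    m=(H>=a)&(H<=b)&(hsv[...,1]>120)&(d<.11)&(P[...,2]>.06)
    Q=P[m]
    if len(Q)<50: return print(name,"few",len(Q))
    rng=np.random.default_rng(0);best=None
    for _ in range(400):
        s=Q[rng.choice(len(Q),3,False)];nn=np.cross(s[1]-s[0],s[2]-s[0]);l=np.linalg.norm(nn)
        if l<1e-7: continue
        nn/=l
        if abs(nn[2])<.8: continue
        i=abs((Q-s[0])@nn)<.0015
        if best is None or i.sum()>best.sum(): best=i
    I=Q[best];ce=I.mean(0);nn=np.linalg.svd(I-ce,full_matrices=False)[2][2];nn*=np.sign(nn[2])
    ex=np.array([1,0,0])-nn*nn[0];ex/=np.linalg.norm(ex);ey=np.cross(nn,ex)
    r=cv2.minAreaRect(np.c_[(I-ce)@ex,(I-ce)@ey].astype(np.float32)*1000);bx=cv2.boxPoints(r)/1000
    C=ce+bx[:,:1]*ex+bx[:,1:]*ey
    e0=C[1]-C[0];e1=C[2]-C[1];sh=e0 if np.linalg.norm(e0)<np.linalg.norm(e1) else e1
    L=np.linalg.norm(sh);sh=sh/L*np.sign(sh[0])
    print(name,best.sum(),"tilt %.4f"%np.arccos(nn[2]),"n",nn,"size",np.round(r[1],1),"yaw %.3f"%np.arctan2(sh[1],sh[0]),"cen",C.mean(0),"pt",C.mean(0)-sh*.021)
E
python3 -c "
from h import *
np.set_printoptions(precision=4,suppress=True)
for n in('scene','wrist'):
  p=imaging.read_camera(n);lid(p,'orange')
  P=cloud(p)
  if n=='scene':
    for r in range(158,180,2): print(r,p['frame'][r,216:228:3].tolist(),P[r,216:228:3].round(3).tolist())
  else:
    for r in range(240,340,12): print(r,p['frame'][r,280],P[r,272],P[r,288])
"
```

```text
orange 490 tilt 0.3017 n [ 0.2934 -0.0474  0.9548] size [115.8  79.4] yaw -0.171 cen [0.5475 0.2096 0.0895] pt [0.5278 0.213  0.0958]
158 [[73, 73, 71], [17, 19, 21], [20, 15, 21], [182, 143, 137]] [[0.512, 0.21, 0.148], [0.516, 0.204, 0.148], [0.523, 0.202, 0.147], [0.69, 0.411, 0.019]]
160 [[73, 72, 69], [24, 20, 24], [11, 15, 19], [141, 26, 23]] [[0.513, 0.212, 0.142], [0.514, 0.202, 0.145], [0.522, 0.202, 0.142], [0.683, 0.403, 0.018]]
162 [[74, 73, 72], [14, 15, 13], [22, 18, 21], [94, 19, 14]] [[0.512, 0.211, 0.138], [0.515, 0.204, 0.139], [0.523, 0.204, 0.136], [0.687, 0.409, 0.008]]
164 [[74, 73, 71], [14, 11, 14], [23, 21, 26], [84, 81, 76]] [[0.512, 0.213, 0.132], [0.514, 0.203, 0.135], [0.523, 0.205, 0.131], [0.69, 0.413, -0.001]]
166 [[70, 71, 71], [7, 6, 8], [18, 14, 16], [158, 148, 136]] [[0.511, 0.211, 0.128], [0.515, 0.206, 0.128], [0.522, 0.204, 0.126], [0.677, 0.398, 0.002]]
168 [[77, 64, 60], [55, 56, 53], [93, 70, 60], [165, 83, 50]] [[0.51, 0.212, 0.123], [0.518, 0.211, 0.12], [0.525, 0.209, 0.118], [0.57, 0.256, 0.085]]
170 [[153, 79, 49], [144, 77, 47], [167, 8
[... 711 characters left out ...]
0.523, 0.198, 0.097]]
orange 34655 tilt 0.3010 n [ 0.2927 -0.0473  0.9551] size [116.   80.1] yaw -0.154 cen [0.548  0.2127 0.0872] pt [0.5282 0.2158 0.0934]
240 [148  69  35] [0.5292 0.2183 0.0933] [0.528  0.2104 0.0935]
252 [84 38 18] [0.5234 0.2192 0.0948] [0.5227 0.2112 0.0958]
264 [ 9 10 11] [0.532  0.2171 0.1268] [0.5303 0.2107 0.1255]
276 [6 5 5] [0.5315 0.2169 0.1364] [0.5309 0.2109 0.1369]
288 [3 5 5] [0.5315 0.2168 0.1455] [0.5315 0.211  0.147 ]
300 [13 14 14] [0.532  0.2165 0.1544] [0.5311 0.2112 0.1543]
312 [12 11 11] [0.5329 0.2161 0.1629] [0.5321 0.2113 0.1628]
324 [11 12  9] [0.53   0.2166 0.1649] [0.5311 0.2115 0.1676]
336 [5 6 9] [0.5254 0.2173 0.1644] [0.5238 0.2125 0.1633]
```

Request:
apply_moves(commands=[{"jaw": 0, "tx": 3, "ty": 0, "tz": 5, "ax": 0, "ay": 0, "az": 0}, {"jaw": 0, "tx": 3, "ty": 0, "tz": 4, "ax": 0, "ay": 0, "az": 0}, {"jaw": 0, "tx": 0, "ty": 0, "tz": 3, "ax": 0, "ay": 0, "az": 0}, {"jaw": 0, "tx": 0, "ty": 0, "tz": 2, "ax": 0, "ay": 0, "az": 0}, {"jaw": 0, "tx": 0, "ty": 0, "tz": 1, "ax": 0, "ay": 0, "az": 0}])

```text
time_s: 3.75
position: [0.5274, 0.2138, 0.0868]
ee_rot: [0.0, 0.997, -0.078, -0.0]
ft_force: [0.6, -0.6, 0.1]
gripper_width: 0.0001
```

Request:
apply_moves(commands=[{"jaw": 0, "tx": 0, "ty": 0, "tz": 1, "ax": 0, "ay": 0, "az": 0}, {"jaw": 0, "tx": 0, "ty": 0, "tz": 1, "ax": 0, "ay": 0, "az": 0}, {"jaw": 0, "tx": 0, "ty": 0, "tz": 1, "ax": 0, "ay": 0, "az": 0}])

```text
time_s: 4.0
position: [0.5277, 0.2141, 0.0846]
ee_rot: [-0.0, 0.997, -0.078, 0.0]
ft_force: [0.9, 0.5, -0.2]
gripper_width: 0.0
```

Request:
apply_moves(commands=[{"jaw": 0, "tx": 0, "ty": 0, "tz": 1, "ax": 0, "ay": 0, "az": 0}, {"jaw": 0, "tx": 0, "ty": 0, "tz": 1, "ax": 0, "ay": 0, "az": 0}, {"jaw": 0, "tx": -0.5, "ty": 0, "tz": 1, "ax": 0, "ay": 0, "az": 0}])

```text
time_s: 4.25
position: [0.5273, 0.2142, 0.0819]
ee_rot: [-0.0, 0.997, -0.078, 0.0]
ft_force: [-0.8, 0.3, 3.4]
gripper_width: -0.0002
```

Request:
apply_moves(commands=[{"jaw": 0, "tx": -1.2, "ty": 0, "tz": 1.5, "ax": 0, "ay": 0, "az": 0}, {"jaw": 0, "tx": -1.2, "ty": 0, "tz": 1.5, "ax": 0, "ay": 0, "az": 0}, {"jaw": 0, "tx": -1.2, "ty": 0, "tz": 1.5, "ax": 0, "ay": 0, "az": 0}, {"jaw": 0, "tx": -1.2, "ty": 0, "tz": 1.5, "ax": 0, "ay": 0, "az": 0}, {"jaw": 0, "tx": -1.2, "ty": 0, "tz": 1.5, "ax": 0, "ay": 0, "az": 0}, {"jaw": 0, "tx": -1.2, "ty": 0, "tz": 1.5, "ax": 0, "ay": 0, "az": 0}])

```text
time_s: 4.75
position: [0.5202, 0.2153, 0.0724]
ee_rot: [-0.0, 0.997, -0.078, 0.0]
ft_force: [0.6, -0.0, 0.9]
gripper_width: -0.0002
```

```bash
python3 -c "
from h import *
np.set_printoptions(precision=4,suppress=True)
for n in('scene','wrist'):
  p=imaging.read_camera(n);lid(p,'orange')
"
```

```text
orange 502 tilt 0.1377 n [ 0.1356 -0.0213  0.9905] size [116.3  81.3] yaw -0.154 cen [0.5412 0.2107 0.0833] pt [0.5207 0.2139 0.0862]
orange 43381 tilt 0.1271 n [ 0.1251 -0.0205  0.9919] size [116.5  81.2] yaw -0.155 cen [0.5415 0.2139 0.0812] pt [0.5209 0.2172 0.0839]
```

Request:
apply_moves(commands=[{"jaw": 0, "tx": -0.8, "ty": 0, "tz": 1.5, "ax": 0, "ay": 0, "az": 0}, {"jaw": 0, "tx": -0.8, "ty": 0, "tz": 1.5, "ax": 0, "ay": 0, "az": 0}, {"jaw": 0, "tx": -0.7, "ty": 0, "tz": 1.5, "ax": 0, "ay": 0, "az": 0}, {"jaw": 0, "tx": -0.7, "ty": 0, "tz": 1.5, "ax": 0, "ay": 0, "az": 0}, {"jaw": 0, "tx": -0.5, "ty": 0, "tz": 1, "ax": 0, "ay": 0, "az": 0}])

```text
time_s: 5.27
position: [0.5163, 0.2157, 0.0653]
ee_rot: [0.0, 0.997, -0.078, -0.0]
ft_force: [-1.2, 0.0, 1.1]
gripper_width: 0.0002
```

Request:
apply_moves(commands=[{"jaw": 0, "tx": 0, "ty": 0, "tz": 0.7, "ax": 0, "ay": 0, "az": 0}, {"jaw": 0, "tx": 0, "ty": 0, "tz": 0.7, "ax": 0, "ay": 0, "az": 0}])

```text
time_s: 5.43
position: [0.5162, 0.2157, 0.064]
ee_rot: [0.0, 0.997, -0.078, -0.0]
ft_force: [-1.3, 0.4, 2.2]
gripper_width: -0.0002
```

Request:
apply_moves(commands=[{"jaw": 0, "tx": 0, "ty": 0, "tz": 0.8, "ax": 0, "ay": 0, "az": 0}, {"jaw": 0, "tx": 0, "ty": 0, "tz": 0.8, "ax": 0, "ay": 0, "az": 0}, {"jaw": 0, "tx": 0, "ty": 0, "tz": 0.8, "ax": 0, "ay": 0, "az": 0}])

```text
time_s: 5.68
position: [0.5164, 0.2158, 0.0628]
ee_rot: [0.0, 0.997, -0.078, 0.0]
ft_force: [-8.5, -0.6, 14.9]
gripper_width: 0.0001
```

```bash
python3 -c "
from h import *
np.set_printoptions(precision=4,suppress=True)
for n in('scene','wrist'):
  p=imaging.read_camera(n);lid(p,'orange')
print(telemetry.get_obs()['ft_force'],telemetry.get_obs()['position'])
"
```

```text
orange 567 tilt 0.0033 n [-0.0015 -0.0029  1.    ] size [115.4  79.6] yaw -0.156 cen [0.5378 0.2118 0.0777] pt [0.517  0.215  0.0776]
orange 44472 tilt 0.0031 n [-0.0031 -0.0004  1.    ] size [116.5  81.4] yaw -0.155 cen [0.5375 0.2146 0.0761] pt [0.5167 0.2179 0.076 ]
[-6.4059  0.2217 10.2257] [0.5164 0.2158 0.0629]
```

Request:
apply_moves(commands=[{"jaw": 0, "tx": -0.5, "ty": 0, "tz": 0.6, "ax": 0, "ay": 0, "az": 0}, {"jaw": 0, "tx": 0, "ty": 0, "tz": 0, "ax": 0, "ay": 0, "az": 0}])

```text
time_s: 5.95
position: [0.5164, 0.2158, 0.0628]
ee_rot: [-0.0, 0.997, -0.078, 0.001]
ft_force: [-5.4, -0.5, 12.1]
gripper_width: 0.0002
```

Request:
apply_moves(commands=[{"jaw": 0, "tx": 0, "ty": 0, "tz": -3, "ax": 0, "ay": 0, "az": 0}, {"jaw": 0, "tx": 0, "ty": 0, "tz": -10, "ax": 0, "ay": 0, "az": 0}, {"jaw": 0, "tx": 0, "ty": 0, "tz": -20, "ax": 0, "ay": 0, "az": 0}, {"jaw": 0, "tx": 0, "ty": 0, "tz": -30, "ax": 0, "ay": 0, "az": 0}, {"jaw": 0, "tx": 0, "ty": 0, "tz": -30, "ax": 0, "ay": 0, "az": 0}, {"jaw": 0, "tx": 0, "ty": 0, "tz": -10, "ax": 0, "ay": 0, "az": 0}, {"jaw": 0, "tx": 0, "ty": 0, "tz": 0, "ax": 0, "ay": 0, "az": 0}])

```text
time_s: 6.53
position: [0.5181, 0.2167, 0.1682]
ee_rot: [-0.002, 0.997, -0.078, 0.003]
ft_force: [0.1, 1.3, -0.7]
gripper_width: 0.0003
```

```bash
python3 -c "
from h import *
np.set_printoptions(precision=4,suppress=True)
for n in('scene','top'):
  p=imaging.read_camera(n)
  for c in('orange','cyan','blue'):lid(p,c)
  if n=='scene': save(p,'s5')
delta([.482,-.2195,.12],.25)
"
```

```text
orange 698 tilt 0.0036 n [-0.0036 -0.      1.    ] size [115.9  78.9] yaw -0.162 cen [0.5379 0.2117 0.0778] pt [0.5172 0.2151 0.0777]
cyan 1216 tilt 0.3024 n [0.2885 0.0739 0.9546] size [ 81.5 115.9] yaw 0.260 cen [ 0.5012 -0.215   0.0891] pt [ 0.4818 -0.2202  0.0954]
blue 1080 tilt 0.0031 n [-0.0025  0.002   1.    ] size [ 80.4 118.5] yaw 0.276 cen [0.4984 0.0198 0.0776] pt [0.4781 0.0141 0.0775]
orange 824 tilt 0.0049 n [ 0.0047 -0.0011  1.    ] size [115.7  80.5] yaw -0.160 cen [0.5379 0.2114 0.0759] pt [0.5172 0.2148 0.076 ]
cyan 1329 tilt 0.3041 n [0.2906 0.0725 0.9541] size [ 80.9 116.5] yaw 0.255 cen [ 0.5012 -0.2155  0.0877] pt [ 0.4818 -0.2206  0.094 ]
blue 1248 tilt 0.0041 n [-0.001 -0.004  1.   ] size [ 80.6 114.6] yaw 0.290 cen [0.4991 0.019  0.0761] pt [0.4789 0.013  0.0761]
6.6333 [0.516  0.2159 0.1641] F [-0.3322  1.2981 -0.3943] yaw -0.15702858908616094 zax [-0.      0.0006 -1.    ] {'az': np.float64(-0.4070285890861609), 'shift_after_turn_mm': array([-140.7018,  413.475 ,   43.8354])}
```

View pics/s5.png

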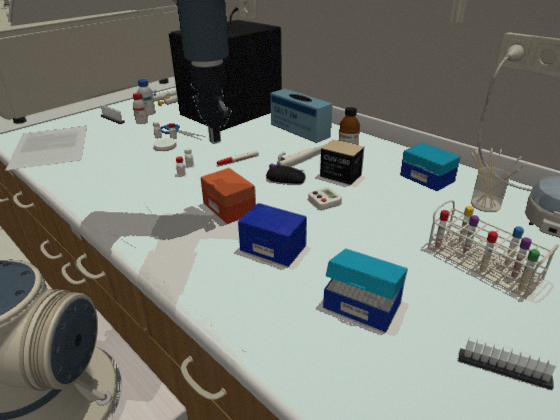

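Request:
apply_moves(commands=[{"jaw": 0, "tx": 0, "ty": 0, "tz": 0, "ax": 0, "ay": 0, "az": -0.102}, {"jaw": 0, "tx": 0, "ty": 0, "tz": 0, "ax": 0, "ay": 0, "az": -0.102}, {"jaw": 0, "tx": 0, "ty": 0, "tz": 0, "ax": 0, "ay": 0, "az": -0.102}, {"jaw": 0, "tx": 0, "ty": 0, "tz": 0, "ax": 0, "ay": 0, "az": -0.102}, {"jaw": 0, "tx": -12, "ty": 35, "tz": 0, "ax": 0, "ay": 0, "az": 0}, {"jaw": 0, "tx": -12, "ty": 35, "tz": 0, "ax": 0, "ay": 0, "az": 0}, {"jaw": 0, "tx": -12, "ty": 35, "tz": 0, "ax": 0, "ay": 0, "az": 0}, {"jaw": 0, "tx": -12, "ty": 35, "tz": 0, "ax": 0, "ay": 0, "az": 0}, {"jaw": 0, "tx": -12, "ty": 35, "tz": 0, "ax": 0, "ay": 0, "az": 0}, {"jaw": 0, "tx": -12, "ty": 35, "tz": 0, "ax": 0, "ay": 0, "az": 0}, {"jaw": 0, "tx": -12, "ty": 35, "tz": 0, "ax": 0, "ay": 0, "az": 0}, {"jaw": 0, "tx": -12, "ty": 35, "tz": 0, "ax": 0, "ay": 0, "az": 0}])

```text
time_s: 7.63
position: [0.4913, -0.0809, 0.1627]
ee_rot: [-0.0, 0.992, 0.125, -0.001]
ft_force: [0.3, -0.6, -0.8]
gripper_width: 0.0
```

Request:
apply_moves(commands=[{"jaw": 0, "tx": -12, "ty": 35, "tz": 0, "ax": 0, "ay": 0, "az": 0}, {"jaw": 0, "tx": -12, "ty": 35, "tz": 0, "ax": 0, "ay": 0, "az": 0}, {"jaw": 0, "tx": -12, "ty": 35, "tz": 0, "ax": 0, "ay": 0, "az": 0}, {"jaw": 0, "tx": -8, "ty": 28, "tz": 0, "ax": 0, "ay": 0, "az": 0}, {"jaw": 0, "tx": 0, "ty": 0, "tz": 0, "ax": 0, "ay": 0, "az": 0}, {"jaw": 0, "tx": 0, "ty": 0, "tz": 0, "ax": 0, "ay": 0, "az": 0}])

```text
time_s: 8.13
position: [0.4819, -0.2202, 0.1623]
ee_rot: [-0.001, 0.992, 0.124, -0.002]
ft_force: [-0.1, -0.3, -0.8]
gripper_width: 0.0001
```

```bash
python3 -c "
from h import *
np.set_printoptions(precision=4,suppress=True)
delta([.482,-.2203,.087],.25)
p=imaging.read_camera('wrist');save(p,'w6');lid(p,'cyan')
"
```

```text
8.1333 [ 0.4819 -0.2202  0.1623] F [-0.0766 -0.2923 -0.7957] yaw 0.24794508300065518 zax [-0.0034  0.0009 -1.    ] {'az': np.float64(-0.002054916999344819), 'shift_after_turn_mm': array([ 0.2534,  0.257 , 75.2699])}
cyan 20213 tilt 0.3044 n [0.2899 0.0759 0.954 ] size [ 80.3 115.8] yaw 0.256 cen [ 0.5018 -0.2138  0.0873] pt [ 0.4824 -0.2189  0.0936]
```

View pics/w6.png

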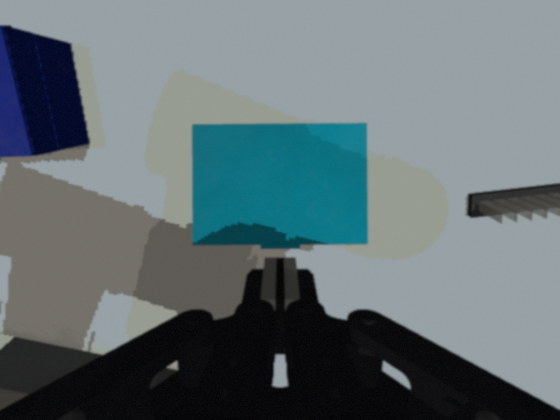

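Lid centred at (280,185), finger at (280,262) in line with it. Descend.

Request:
apply_moves(commands=[{"jaw": 0, "tx": 0, "ty": 0, "tz": 20, "ax": 0, "ay": 0, "az": 0}, {"jaw": 0, "tx": 0, "ty": 0, "tz": 20, "ax": 0, "ay": 0, "az": 0}, {"jaw": 0, "tx": 0, "ty": 0, "tz": 17, "ax": 0, "ay": 0, "az": 0}, {"jaw": 0, "tx": 0, "ty": 0, "tz": 10, "ax": 0, "ay": 0, "az": 0}, {"jaw": 0, "tx": 0, "ty": 0, "tz": 5, "ax": 0, "ay": 0, "az": 0}, {"jaw": 0, "tx": 0, "ty": 0, "tz": 2, "ax": 0, "ay": 0, "az": 0}, {"jaw": 0, "tx": 0, "ty": 0, "tz": 0, "ax": 0, "ay": 0, "az": 0}])

```text
time_s: 8.77
position: [0.4834, -0.2187, 0.0903]
ee_rot: [0.0, 0.992, 0.126, 0.0]
ft_force: [0.3, 0.2, 0.5]
gripper_width: 0.0
```

Request:
apply_moves(commands=[{"jaw": 0, "tx": 0, "ty": 0, "tz": 1, "ax": 0, "ay": 0, "az": 0}, {"jaw": 0, "tx": 0, "ty": 0, "tz": 1, "ax": 0, "ay": 0, "az": 0}, {"jaw": 0, "tx": 0, "ty": 0, "tz": 1, "ax": 0, "ay": 0, "az": 0}, {"jaw": 0, "tx": 0, "ty": 0, "tz": 1, "ax": 0, "ay": 0, "az": 0}])

```text
time_s: 9.1
position: [0.4834, -0.2191, 0.0866]
ee_rot: [0.0, 0.992, 0.125, 0.0]
ft_force: [0.4, 0.5, -0.1]
gripper_width: -0.0002
```

Request:
apply_moves(commands=[{"jaw": 0, "tx": 0, "ty": 0, "tz": 1, "ax": 0, "ay": 0, "az": 0}, {"jaw": 0, "tx": 0, "ty": 0, "tz": 1, "ax": 0, "ay": 0, "az": 0}, {"jaw": 0, "tx": 0, "ty": 0, "tz": 1, "ax": 0, "ay": 0, "az": 0}, {"jaw": 0, "tx": -0.5, "ty": 0, "tz": 1, "ax": 0, "ay": 0, "az": 0}])

```text
time_s: 9.43
position: [0.4827, -0.2193, 0.0823]
ee_rot: [0.0, 0.992, 0.125, -0.0]
ft_force: [-1.1, 1.2, 3.1]
gripper_width: -0.0002
```

Request:
apply_moves(commands=[{"jaw": 0, "tx": -1, "ty": 0, "tz": 1, "ax": 0, "ay": 0, "az": 0}, {"jaw": 0, "tx": -1, "ty": 0, "tz": 1.5, "ax": 0, "ay": 0, "az": 0}])

```text
time_s: 9.6
position: [0.4808, -0.2197, 0.0799]
ee_rot: [0.0, 0.992, 0.125, 0.0]
ft_force: [-1.4, -0.8, 1.9]
gripper_width: -0.0
```

Request:
apply_moves(commands=[{"jaw": 0, "tx": -1.2, "ty": 0, "tz": 1.5, "ax": 0, "ay": 0, "az": 0}, {"jaw": 0, "tx": -1.2, "ty": 0, "tz": 1.5, "ax": 0, "ay": 0, "az": 0}, {"jaw": 0, "tx": -1, "ty": 0, "tz": 1.5, "ax": 0, "ay": 0, "az": 0}, {"jaw": 0, "tx": -1, "ty": 0, "tz": 1.5, "ax": 0, "ay": 0, "az": 0}, {"jaw": 0, "tx": -1, "ty": 0, "tz": 1.5, "ax": 0, "ay": 0, "az": 0}, {"jaw": 0, "tx": -1, "ty": 0, "tz": 1.5, "ax": 0, "ay": 0, "az": 0}, {"jaw": 0, "tx": -0.8, "ty": 0, "tz": 1.5, "ax": 0, "ay": 0, "az": 0}, {"jaw": 0, "tx": -0.8, "ty": 0, "tz": 1.5, "ax": 0, "ay": 0, "az": 0}, {"jaw": 0, "tx": -0.7, "ty": 0, "tz": 1.5, "ax": 0, "ay": 0, "az": 0}])

```text
time_s: 10.35
position: [0.4725, -0.2218, 0.0661]
ee_rot: [0.0, 0.992, 0.125, 0.0]
ft_force: [0.9, 0.6, 0.8]
gripper_width: -0.0002
```

Request:
apply_moves(commands=[{"jaw": 0, "tx": -0.5, "ty": 0, "tz": 1, "ax": 0, "ay": 0, "az": 0}, {"jaw": 0, "tx": -0.3, "ty": 0, "tz": 0.8, "ax": 0, "ay": 0, "az": 0}])

```text
time_s: 10.52
position: [0.4715, -0.222, 0.0642]
ee_rot: [0.0, 0.992, 0.125, -0.0]
ft_force: [1.5, -0.4, 1.3]
gripper_width: -0.0001
```

Request:
apply_moves(commands=[{"jaw": 0, "tx": 0, "ty": 0, "tz": 0.8, "ax": 0, "ay": 0, "az": 0}, {"jaw": 0, "tx": 0, "ty": 0, "tz": 0.8, "ax": 0, "ay": 0, "az": 0}])

```text
time_s: 10.68
position: [0.4711, -0.2222, 0.0629]
ee_rot: [0.0, 0.992, 0.125, -0.001]
ft_force: [-3.2, 0.6, 10.4]
gripper_width: -0.0001
```

Request:
apply_moves(commands=[{"jaw": 0, "tx": 0, "ty": 0, "tz": 0.6, "ax": 0, "ay": 0, "az": 0}, {"jaw": 0, "tx": 0, "ty": 0, "tz": 0, "ax": 0, "ay": 0, "az": 0}])

```text
time_s: 10.85
position: [0.471, -0.2222, 0.0629]
ee_rot: [0.0, 0.992, 0.125, -0.0]
ft_force: [-2.5, 0.3, 7.3]
gripper_width: 0.0003
```

```bash
python3 -c "
from h import *
np.set_printoptions(precision=4,suppress=True)
for n in('scene','wrist'):
  p=imaging.read_camera(n);lid(p,'cyan')
"
```

```text
cyan 1393 tilt 0.0043 n [-0.0008 -0.0043  1.    ] size [ 82.1 116.6] yaw 0.264 cen [ 0.491  -0.2179  0.0771] pt [ 0.4707 -0.2234  0.0771]
cyan 44055 tilt 0.0029 n [-0.0026 -0.0012  1.    ] size [ 81.3 116.9] yaw 0.258 cen [ 0.4914 -0.2165  0.076 ] pt [ 0.4711 -0.2218  0.076 ]
```

One firmer push, then lift clear.

Request:
apply_moves(commands=[{"jaw": 0, "tx": 0, "ty": 0, "tz": 0.7, "ax": 0, "ay": 0, "az": 0}, {"jaw": 0, "tx": 0, "ty": 0, "tz": 0, "ax": 0, "ay": 0, "az": 0}])

```text
time_s: 11.12
position: [0.4711, -0.2223, 0.0628]
ee_rot: [0.0, 0.992, 0.125, -0.0]
ft_force: [-4.4, 2.3, 12.3]
gripper_width: -0.0001
```

Request:
apply_moves(commands=[{"jaw": 0, "tx": 0, "ty": 0, "tz": -3, "ax": 0, "ay": 0, "az": 0}, {"jaw": 0, "tx": 0, "ty": 0, "tz": -10, "ax": 0, "ay": 0, "az": 0}, {"jaw": 0, "tx": 0, "ty": 0, "tz": -20, "ax": 0, "ay": 0, "az": 0}, {"jaw": 0, "tx": 0, "ty": 0, "tz": -30, "ax": 0, "ay": 0, "az": 0}, {"jaw": 0, "tx": 0, "ty": 0, "tz": -30, "ax": 0, "ay": 0, "az": 0}, {"jaw": 0, "tx": 0, "ty": 0, "tz": -20, "ax": 0, "ay": 0, "az": 0}, {"jaw": 0, "tx": 0, "ty": 0, "tz": 0, "ax": 0, "ay": 0, "az": 0}, {"jaw": 0, "tx": 0, "ty": 0, "tz": 0, "ax": 0, "ay": 0, "az": 0}])

```text
time_s: 11.78
position: [0.4722, -0.222, 0.1759]
ee_rot: [0.0, 0.992, 0.125, 0.001]
ft_force: [-0.1, 0.7, -0.9]
gripper_width: -0.0004
```

```bash
python3 -c "
from h import *
np.set_printoptions(precision=4,suppress=True)
for n in('scene','top'):
  p=imaging.read_camera(n)
  for c in('orange','cyan','blue'):lid(p,c)
  if n=='scene': save(p,'s7')
"
```

```text
orange 698 tilt 0.0045 n [ 0.0001 -0.0045  1.    ] size [115.9  79.8] yaw -0.152 cen [0.538  0.2116 0.0778] pt [0.5172 0.2148 0.0778]
cyan 1889 tilt 0.0042 n [-0.0042 -0.0001  1.    ] size [ 80.6 116.2] yaw 0.258 cen [ 0.4906 -0.2178  0.0773] pt [ 0.4703 -0.2231  0.0772]
blue 1122 tilt 0.0022 n [-0.0022 -0.      1.    ] size [ 81.7 118.4] yaw 0.296 cen [0.4987 0.0191 0.0775] pt [0.4786 0.013  0.0774]
orange 1281 tilt 0.0051 n [-0.005   0.0009  1.    ] size [116.7  80.6] yaw -0.163 cen [0.538  0.2118 0.0764] pt [0.5173 0.2152 0.0763]
cyan few 0
blue 975 tilt 0.0105 n [ 0.0022 -0.0103  0.9999] size [ 80.9 102.2] yaw 0.271 cen [0.498  0.0249 0.0765] pt [0.4777 0.0193 0.0765]
```

View pics/s7.png

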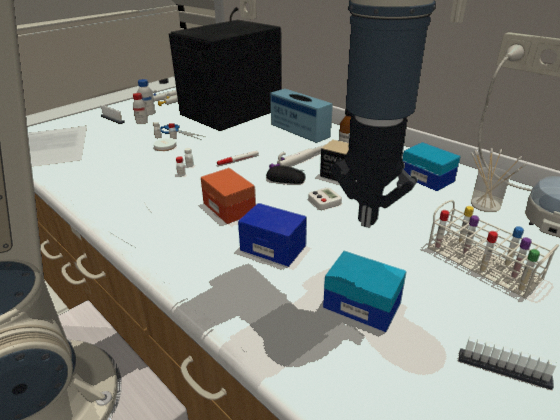

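All three boxes are shut: orange at (228,195), blue at (273,235) and cyan at (365,290). The gripper is clear, with its tip at (368,218).

```bash
python3 -c "
from workcell import sign_off
print(sign_off())"
```

```text
the job is handed in; nothing more can be done
None
```

I pressed the orange lid shut first, then the cyan one, using the closed fingertips and following each lid's swing so the boxes were not dragged. I did not touch the blue box. The job was handed in at about 12 s of the 32 s allowed, with the arm lifted clear.

**Lids:** In the last scene picture both pressed lids are level (tilt about 0.004 rad) with tops at 77–78 mm. The blue lid reads 0.002 rad and 77.5 mm, so all three match a shut box.

**Forces:** The highest wrist reading in any report was about 15 N vertical and 8.5 N sideways, at the orange lid's hard stop.

**Box positions:** The closed lids of the orange and cyan boxes moved forward about as far as their hinges imply, and their yaw did not change. The blue box stayed put to within about 1 mm.

**Checks that disagreed or failed:**
- The fingertips, shut, were about 16 mm behind the reported TCP, not 14 mm ahead as the text says. I therefore set the press depth by force and camera.
- The last top view could not check the cyan lid because the arm hid it. It also hid part of the blue lid, so that fit was poorer (0.01 rad). Just before lifting, the wrist camera gave the cyan lid 0.003 rad.

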